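Carry a bearing-ball tray to the code reader

TASK

Take the blue sample tray by its white grip post, draw it straight out along its guide until it is fully out from under the clear dust hood, then carry it over to the black code reader and stop with the middle of the tray's plate above the round window, its underside about 10 cm above the glass, so that the reader can see the underside. The loose steel ball must stay in its shallow pocket all the way, and the other things on the bench must be left where they stand. Finish while still holding the tray there, level and still: do not put it down or let go.

Things in the scene. Friction and masses are not known exactly. Their poses are not given: they have to be found in the camera images.
- station: fixed dust-hood station: grey base 110 wide, 8 thick, own x -150 to +60 mm, with two low guide rails (8 high, 86 apart) along own x. Origin on the table on the guide's midline; own -x is the way out, roughly towards the robot. The tray starts in the guide with its origin 0 to 20 mm out; the end stop lets it go only 7 mm beyond 0
- tray: blue tray, 120 to 200 g, lying in the guide, underside 8 mm above the table: plate 90 (x) x 80 (y) x 10 mm, with a round pocket 30 wide, 4 deep in its middle and a neck 30 wide, 8 thick, reaching to own x = -119 mm, which carries the grip post. Origin: centre of the plate's underside; x points away from the post, into the hood (within about 0.05 rad of the station's x); z up
- tray_grip (a point): middle of the white square grip post, 22 x 22 mm, faces along the tray's x and y, from 8 to 52 mm above the tray's underside; this point is at the tray's own x = -105 mm, 38 mm above its underside. At the start it is 75 to 95 mm outside the hood's front edge
- station_mouth (a point): middle of the hood's open front edge, at the station's own x = -30 mm, 53 mm above the table. The hood (clear, yellow edges; side walls and flat 4 mm roof, its underside at this height) runs 90 mm from here along own +x. The plate is clear of it when the tray's origin is 45 mm or more out from here along own -x (75 mm from the station's origin)
- tray_pocket (a point): centre of the floor of the tray's pocket, 6 mm above the tray's underside
- ball_center (a point): centre of the loose polished steel ball, diameter 20 mm, 33 g, which rolls about in the tray's 30 mm pocket; the 4 mm rim keeps it in while the tray stays nearly level and moves smoothly; its top is 26 mm above the tray's underside
- reader: fixed black code reader, 130 x 130 mm, 40 high, white top with a round green glass window 72 wide in the middle; origin under its centre
- reader_window (a point): centre of the glass window on the reader's top, 40 mm above the table
- parts_bin: small open yellow parts bin, 100 x 80 mm, 45 high, standing between station and reader; origin under its centre
- jar: amber glass jar with white cap, diameter 48, 70 high, standing; origin under its centre
- beaker: clear glass beaker, diameter 60, 75 high, standing; origin under its centre
- screwdriver: screwdriver lying flat on the table near the robot, 200 mm long, up to 26 high; origin at its middle
- brush: brush lying flat on the table near the robot, 200 mm long, up to 26 high; origin at its middle
Not all that is in view belongs to the job. Leave any brown look-alike of the tray alone.

How it is judged:
By the outcome, as a careful person would: the job done as asked, in the order asked, and still so for the second after the job is handed in, while the arm keeps its last pose, push and grip.
It also fails if it takes over 46 s, if anything falls off the work surface, if the arm or the gripper's body presses on something with over 40 N, if the wrist force passes 120 N, or if a joint passes its speed limit or range.

ROBOT

A 6-joint arm with a two-finger parallel gripper is mounted at the origin on the work surface. World frame = base frame: x ahead of the robot, y to its left, z up, the work surface at z = 0. Lengths are in mm, angles in rad, forces in N, time in s.
With the tool pointing down it reaches from about 350 to 975 mm from the base axis. Payload 7.1 kg.
Tool frame: the origin (TCP) lies midway between the tips of the shut fingers; the grasp point (between the pads) lies ctrl.grip_point_offset behind it (ctrl.grip_point_offset is the distance from the TCP to the grasp point, in mm); z points along the fingers, y is the line along which they close (so a half turn about z gives the same grasp; the last joint's range is limited). The gripper opens to 88 mm and grips with 3 to 60 N. Pads are 20 mm wide; open, the fingers measure 115 mm over their backs; the gripper's body (75 mm by 178 mm) begins 61 mm behind the grasp point.
Start: joints at [1.264, 0.423, 1.63, -0, 1.089, -0.019], TCP at [177.37, 599.287, 222.675] pointing down, gripper open.
Joint ranges: [-3, 3], [-0.9, 2.11], [0.09, 2.58], [-1.31, 4.45], [0.11, 2.69], [-2.54, 2.54]. Speed limits (rad/s): [2.39, 2.39, 3.01, 3.14, 3.14, 3.14].

INTERFACE

Orientations are given as a rotation vector (axis times angle).
In Python, from workcell import ctrl, get_image, close_job, finder gives the robot as it stands.
- The arm moves only by the tool servo_tool, never from a script. Its argument "deltas" is a list of rows, each a list of 2 entries, a list of its own where there are three numbers: the shift along the tool's x, y, z in mm, then the turn, a rotation vector about the tool's x, y, z in rad. A call has 1 to 5 rows; each row is the pose to reach, as a shift and turn from the pose commanded when the call began, along the tool's axes at that moment; what a row does not reach only later rows make up. A row lasts 1/12 s, in which the tool goes at most 41.7 mm and 7.16 degrees, less where a joint would pass 70% of its speed; a pose out of reach is approached as far as the arm can. A call with a gripper value outside its range is refused whole. "grip" is the closure, from -1 (fully open) to 1 (shut), so that 0 is half open, set as the call begins (left out, the last holds). The fingers move at their own pace and stop on an object; the grip force is fixed at half the most. Time passes only in rows, so rows that repeat a pose let the fingers close. It gives the time, the measured TCP pose, the force, the opening and the grip force at its end, in the units of the state.
- ctrl.get_obs(): the state, without advancing time (a new reading comes with each control period).
- get_image(name): name is "scene" or "top" or "wrist"; returns a dict with "frame" (400x640x3 uint8, blue, green, red), "depth" (400x640 float32, mm along the optical axis (not along the pixel's ray), 0 where there is no reading), "K" (3x3 intrinsics, pixels), "dist" ([k1, k2, p1, p2, k3] as OpenCV has them; the pictures are not rectified), "pose" (4x4, takes a point from camera to world coordinates). Camera axes: x right, y down, z forward; pixel columns grow to the right and rows downward; lengths in mm; the calibration is good to about 2 mm. A picture is of the moment at which its call begins.
- close_job(): hands the job in; it is judged then, once.
Trained networks look in a picture, given as the dict that the camera call returned (one of the last four; its "shot" number tells which), for a name from the list of things; names that differ only in an ending like _2 or _b are one class to them, and where a whole thing is asked for, a point or a joint stands for the part that bears it (a point fixed in the world has none). Each returns a list of dicts, best first, with "score" (0 to 1); they miss things now and then, are a little off and sometimes report something else, mostly with a low value. They report only what shows in the picture. A call takes as long as a camera call. They do not tell look-alikes from the thing itself.
- finder.search_frame(query, picture): "rect" ([centre column, centre row, width, height] as shares, 0 to 1, of the picture: columns of its width, rows of its height, round what is visible of it).
- finder.silhouettes(query, picture): "mask" (400x640 bool, what is visible of it) and "rect" ([centre column, centre row, width, height] as shares, 0 to 1, of the picture: columns of its width, rows of its height, round what is visible of it).
The state is a dict: "t": time; "qpos": joint angles; "qvel": joint speeds; "joint_torque": joint torques, N m; "ee_pos": TCP position; "orientation": TCP orientation; "ft_force": force on the tool from outside, world axes, zero at the start; "moment": the same for the moment, N m; "width": finger opening in mm; "grasp_force": force on a finger pad.
Only numpy, scipy, OpenCV 4.12 (cv2) and the standard library are available. Lean on these libraries where they do the work, as an engineer would, in place of code of your own. Each camera call takes 0.05 s, during which the arm holds its last target. There are 200 camera calls.

## Working session

There is one attempt and no reset: what is moved stays moved. The work goes in short steps, Python scripts to look and compute and a tool call to move; the robot and the scene stay as the last step left them, time stands still between calls to the robot, and variables do not carry over. Pictures are saved under pics/ and viewed, at most 10 in all, crops included, and the job is handed in when it is done.

Besides the shell and the picture viewer there is one more tool, called after "Call:" by a JSON object that holds its "method" and its "body", one argument or row to a line. servo_tool: Moves the arm, as the interface text tells. Its arguments: {"type":"object","properties":{"deltas":{"type":"array","items":{"type":"array"}},"grip":{"type":"number"}},"required":["deltas"]}

```bash
mkdir -p pics; ls
cat > h.py <<'E'
import numpy as np, cv2
from workcell import ctrl,get_image,close_job,finder
def world(im,u,v,d=None):
    p=cv2.undistortPoints(np.array([[[u,v]]],float),im["K"],np.array(im["dist"],float))[0,0]
    if d is None: d=im["depth"][int(v),int(u)]
    return (im["pose"]@np.array([p[0]*d,p[1]*d,d,1]))[:3]
def onplane(im,u,v,z):
    p=cv2.undistortPoints(np.array([[[u,v]]],float),im["K"],np.array(im["dist"],float))[0,0]
    r=im["pose"][:3,:3]@np.array([p[0],p[1],1]); o=im["pose"][:3,3]
    return o+r*(z-o[2])/r[2]
def cloud(im,mask):
    vs,us=np.nonzero(mask&(im["depth"]>0)); 
    p=cv2.undistortPoints(np.stack([us,vs],1)[:,None].astype(float),im["K"],np.array(im["dist"],float))[:,0]
    d=im["depth"][vs,us]
    return (np.c_[p*d[:,None],d])@im["pose"][:3,:3].T+im["pose"][:3,3]
E
python3 - <<'E'
from h import *
o=ctrl.get_obs(); print(o["t"],o["ee_pos"],o["orientation"],o["width"],ctrl.grip_point_offset)
for n in ["top","scene"]:
    im=get_image(n); cv2.imwrite(f"pics/{n}0.png",im["frame"]); print(n,im["pose"][:3,3].round())
    for q in ["tray","tray_grip","station","reader","parts_bin","jar","beaker","ball_center","reader_window","screwdriver","brush"]:
        for r in finder.silhouettes(q,im)[:3]:
            c=cloud(im,r["mask"]); 
            if len(c): print(q,round(r["score"],2),(np.array(r["rect"])*[640,400,640,400]).round(),np.median(c,0).round(),np.percentile(c,3,axis=0).round(),np.percentile(c,97,axis=0).round())
E
```

```text
pics
0.0 [177.22494945 598.78750987 221.92325907] [-4.50546424e-01 -3.10887416e+00  2.30613239e-03] 87.353677564762 18.700000000000003
top [ 337.  -98. 1172.]
tray 0.98 [382. 218.  31.  46.] [ 545. -237.   17.] [ 473. -281.   10.] [ 581. -211.   60.]
tray 0.94 [377. 112.  60.  56.] [ 820. -253.   10.] [ 758. -310.    4.] [ 875. -177.   51.]
tray 0.79 [449. 289.  71.  42.] [ 338. -421.    9.] [ 308. -477.    3.] [ 382. -323.   51.]
tray_grip 0.96 [385. 218.  30.  45.] [ 545. -237.   17.] [ 473. -281.   12.] [ 578. -211.   60.]
tray_grip 0.95 [448. 291.  70.  35.] [ 339. -422.    9.] [ 308. -479.    0.] [ 385. -322.   51.]
tray_grip 0.83 [377. 113.  48.  52.] [ 819. -254.   10.] [ 759. -308.    4.] [ 874. -178.   52.]
station 0.95 [381. 205.  52.  90.] [ 580. -250.   53.] [ 459. -302.    5.] [ 656. -186.   61.]
reader 0.56 [206. 191.  64.  53.] [602. 197.  40.] [541. 134.  17.] [667. 264.  44.]
parts_bin 0.78 [289. 178.  34.  46.] [643. -12.   4.] [588. -53.  -1.] [689.  26.  45.]
parts_bin 0.2 [379. 205.  59.  88.] [ 579. -249.   53.] [ 459. -303.    4.] [ 657. -183.   61.]
jar 0.68 [
[... 1208 characters left out ...]
0.92 [423. 263.  83.  75.] [622. 206.  40.] [545. 138.   6.] [677. 267.  43.]
parts_bin 0.68 [334. 234.  57.  53.] [635. -13.  15.] [589. -52.   1.] [693.  33.  45.]
jar 0.56 [313. 261.  17.  36.] [756.   4.  58.] [731. -18.   7.] [768.  21.  71.]
beaker 0.67 [277. 249.  29.  39.] [761. -86.  49.] [ 736. -112.    2.] [789. -55.  75.]
reader_window 0.65 [422. 261.  80.  69.] [623. 206.  41.] [545. 139.   6.] [677. 267.  43.]
screwdriver 0.66 [358. 183.  31.  48.] [422. -37.  20.] [355. -51.   7.] [531. -30.  26.]
screwdriver 0.45 [291. 169.  24.  34.] [ 502. -222.   17.] [ 476. -249.    7.] [ 582. -199.   60.]
brush 0.71 [387. 193.  41.  53.] [485.  54.  17.] [367.  31.   9.] [546.  69.  20.]
```

View pics/top0.png

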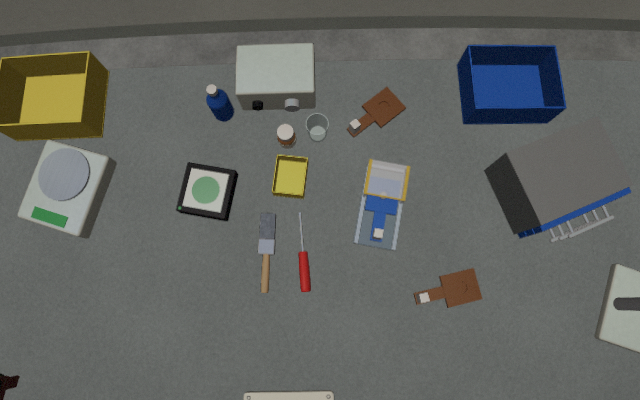

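Run:
```python
import cv2
a=cv2.imread("pics/top0.png")[155:265,330:435]
cv2.imwrite("pics/crop0.png",cv2.resize(a,None,fx=5.4,fy=5.4,interpolation=cv2.INTER_CUBIC))
```

```text
(no output)
```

View pics/crop0.png

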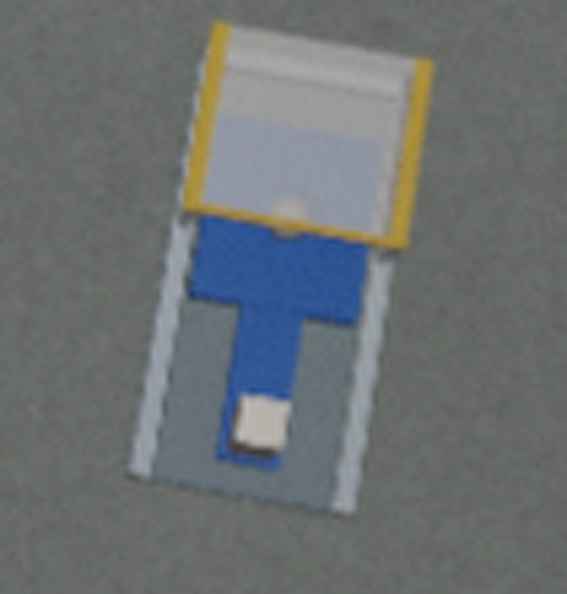

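The top view shows three possible trays. The blue one in the station has its white post at about (378,233). The two brown look-alikes have posts at (355,125) and (424,297). The crop confirms the blue tray sits under the yellow-edged hood, so I choose that one. The reader is at (206,190), the bin at (290,177), the jar at (287,134) and the beaker at (317,127).

Run:
```python
from h import *
im=get_image("top"); f=im["frame"].astype(int); hsv=cv2.cvtColor(im["frame"],cv2.COLOR_BGR2HSV)
H,S,V=[hsv[...,i].astype(int) for i in range(3)]
roi=np.zeros((400,640),bool); roi[155:265,330:435]=1
blue=roi&(H>100)&(H<125)&(S>150); blue[:192]&=False
yel=roi&(H>15)&(H<35)&(S>120)
white=roi&(V>150)&(S<60); white[:222]=False; white[:, :366]=False; white[:,392:]=False
print(blue.sum(),yel.sum(),white.sum())
def rect(m,z):
    vs,us=np.nonzero(m); P=np.array([onplane(im,u,v,z)[:2] for u,v in zip(us,vs)],np.float32)
    return P,cv2.minAreaRect(P)
P,r=rect(white,60); print("post",P.mean(0),r)
P,r=rect(yel,57); print("hood",r, cv2.boxPoints(r).round())
P,r=rect(blue,18); print("blue",r, cv2.boxPoints(r).round())
# tray axis: neck centres per image row
c=cloud(im,white); print("post cloud",np.median(c[c[:,2]>55],0),len(c))
vs,us=np.nonzero(blue)
for v in range(192,242,3):
    s=us[vs==v]
    if len(s)>4: a=onplane(im,s.min()-.5,v,17);b=onplane(im,s.max()+.5,v,17); print(v,s.min(),s.max(),a[:2].round(1),b[:2].round(1))
for n in ["reader"]:
    m=(H>40)&(H<85)&(S>40); m[:165]=0;m[225:]=0;m[:,:175]=0;m[:,240:]=0
    P,r=rect(m,40); print("win",P.mean(0),r)
print(np.linalg.norm(im["pose"][:3,2]),im["pose"].round(2))
```

```text
630 222 75
post [ 484.0236  -229.48378] ((484.0653991699219, -229.68075561523438), (20.33284568786621, 21.115659713745117), 77.7934799194336)
hood ((617.0662231445312, -257.3551025390625), (103.46212005615234, 90.0339584350586), 77.85771942138672) [[ 562. -298.]
 [ 650. -317.]
 [ 672. -216.]
 [ 584. -197.]]
blue ((525.1557006835938, -237.0039520263672), (78.06468963623047, 111.40768432617188), 78.0113754272461) [[ 463. -264.]
 [ 572. -287.]
 [ 588. -210.]
 [ 479. -187.]]
post cloud [ 482.9636008  -229.27705408   59.26328074] 75
198 367 379 [ 579.2 -208.7] [ 578.4 -242. ]
201 366 396 [ 571.4 -205.8] [ 569.4 -285.3]
204 366 396 [ 563.6 -205.4] [ 561.6 -284.8]
207 365 396 [ 555.9 -202.5] [ 553.8 -284.4]
210 370 395 [ 547.8 -215. ] [ 546.1 -281.4]
213 374 395 [ 539.8 -224.8] [ 538.3 -281. ]
216 374 384 [ 532.1 -224.4] [ 531.3 -252.5]
219 374 384 [ 524.3 -224.1] [ 523.6 -252.1]
222 373 383 [ 516.7 -221.2] [ 516.  -249.1]
225 373 383 [ 509.  -220.8] [ 508.3 -248.7]
win [603.35114 198.08435] ((602.6649780273438, 195.9075927734375), (132.70693969726562, 129.2112274169922), 78.32746887207031)
1.0 [[-2.00000e-02 -9.80000e-01  2.20000e-01  3.37470e+02]
 [-1.00000e+00  2.00000e-02 -0.00000e+00 -9.80500e+01]
 [-0.00000e+00 -2.20000e-01 -9.80000e-01  1.17208e+03]
 [ 0.00000e+00  0.00000e+00  0.00000e+00  1.00000e+00]]
```

```bash
cat >> h.py <<'E'
from scipy.spatial.transform import Rotation as Ro
def Rt(yaw):
    y=np.array([np.cos(yaw),np.sin(yaw),0]); z=np.array([0,0,-1.]); return np.c_[np.cross(y,z),y,z]
def plan(wp,p=None,R=None,n=5):
    """wp: list of (x,y,z,yaw of tool y); print rows, n per call, starting at current pose"""
    o=ctrl.get_obs()
    if p is None: p=np.array(o["ee_pos"])
    if R is None: R=Ro.from_rotvec(o["orientation"]).as_matrix()
    for i in range(0,len(wp),n):
        rows=[]
        for w in wp[i:i+n]:
            Rw=Rt(w[3]); rows.append([(R.T@(np.array(w[:3])-p)).round(1).tolist(),Ro.from_matrix(R.T@Rw).as_rotvec().round(3).tolist()])
        print(str(rows).replace("-0.0,","0,")); p=np.array(w[:3]); R=Rw
def interp(a,b,n):  # smooth trapezoid
    s=np.r_[.25,.5,.75,np.ones(n-6),.75,.5,.25] if n>8 else np.ones(n); s=np.cumsum(s)/s.sum()
    return [tuple(np.array(a)+(np.array(b)-a)*k) for k in s]
E
python3 - <<'E'
from h import *
o=ctrl.get_obs(); print(o["t"],o["ee_pos"])
y0=np.arctan2(*Ro.from_rotvec(o["orientation"]).as_matrix()[[1,0],1])
plan(interp((*o["ee_pos"],y0),(484,-229.5,170,-.211),30))
E
```

```text
1.25 [177.38719463 599.30167853 222.69894107]
[[[-4.9, -6.6, 0.5], [0.0, 0.0, 0.014]], [[-14.7, -19.7, 1.5], [0.0, 0.0, 0.042]], [[-29.4, -39.3, 2.9], [0.0, 0.0, 0.083]], [[-49.0, -65.5, 4.9], [0.0, 0.0, 0.138]], [[-68.6, -91.7, 6.8], [0.0, 0.0, 0.194]]]
[[[-24.3, -21.9, 2.0], [0.0, 0.0, 0.055]], [[-48.6, -43.9, 3.9], [0.0, 0.0, 0.111]], [[-72.8, -65.8, 5.9], [0.0, 0.0, 0.166]], [[-97.1, -87.8, 7.8], [0.0, 0.0, 0.221]], [[-121.4, -109.7, 9.8], [0.0, 0.0, 0.277]]]
[[[-29.4, -14.5, 2.0], [0.0, 0.0, 0.055]], [[-58.7, -29.0, 3.9], [0.0, 0.0, 0.111]], [[-88.1, -43.4, 5.9], [0.0, 0.0, 0.166]], [[-117.4, -57.9, 7.8], [0.0, 0.0, 0.221]], [[-146.8, -72.4, 9.8], [0.0, 0.0, 0.277]]]
[[[-32.2, -5.9, 2.0], [0.0, 0.0, 0.055]], [[-64.4, -11.8, 3.9], [0.0, 0.0, 0.111]], [[-96.6, -17.7, 5.9], [0.0, 0.0, 0.166]], [[-128.8, -23.7, 7.8], [0.0, 0.0, 0.221]], [[-161.0, -29.6, 9.8], [0.0, 0.0, 0.277]]]
[[[-32.6, 3.1, 2.0], [0.0, 0.0, 0.055]], [[-65.2, 6.2, 3.9], [0.0, 0.0, 0.111]], [[-97.7, 9.3, 5.9], [0.0, 0.0, 0.166]], [[-130.3, 12.4, 7.8], [0.0, 0.0, 0.221]], [[-162.9, 15.5, 9.8], [0.0, 0.0, 0.277]]]
[[[-30.5, 11.9, 2.0], [0.0, 0.0, 0.055]], [[-61.0, 23.8, 3.9], [0.0, 0.0, 0.111]], [[-83.9, 32.7, 5.4], [0.0, 0.0, 0.152]], [[-99.1, 38.6, 6.3], [0.0, 0.0, 0.18]], [[-106.7, 41.6, 6.8], [0.0, 0.0, 0.194]]]
```

Call:
{"method": "servo_tool", "body": {
  "deltas": [
    [[-5,-6.6,0.5],[0,0,0.014]],
    [[-15,-20,1.5],[0,0,0.042]],
    [[-29,-39,3],[0,0,0.083]],
    [[-49,-65.5,5],[0,0,0.138]],
    [[-68.6,-91.7,6.8],[0,0,0.194]]
  ]
}}

```text
t: 1.67
ee_pos: [217.3, 490.4, 215.6]
orientation: [0.753, 3.05, -0.0]
ft_force: [0.8, 0.3, -0.4]
width: 87.8
grasp_force: 0.0
```

Call:
{"method": "servo_tool", "body": {
  "deltas": [
    [[-24.3,-22,2],[0,0,0.055]],
    [[-48.6,-44,4],[0,0,0.111]],
    [[-73,-66,6],[0,0,0.166]],
    [[-97,-88,8],[0,0,0.221]],
    [[-121.4,-109.7,9.8],[0,0,0.277]]
  ]
}}

```text
t: 2.08
ee_pos: [273.9, 336.4, 206.0]
orientation: [1.168, 2.916, 0.0]
ft_force: [0.6, 0.1, -0.9]
width: 87.7
grasp_force: 0.0
```

Call:
{"method": "servo_tool", "body": {
  "deltas": [
    [[-29.4,-14.5,2],[0,0,0.055]],
    [[-58.7,-29,4],[0,0,0.111]],
    [[-88,-43.4,6],[0,0,0.166]],
    [[-117.4,-58,8],[0,0,0.221]],
    [[-146.8,-72.4,9.8],[0,0,0.277]]
  ]
}}

```text
t: 2.5
ee_pos: [330.5, 183.0, 196.4]
orientation: [1.559, 2.727, 0.001]
ft_force: [0.7, -0.5, 0.0]
width: 87.9
grasp_force: 0.0
```

Call:
{"method": "servo_tool", "body": {
  "deltas": [
    [[-32.2,-6,2],[0,0,0.055]],
    [[-64.4,-12,4],[0,0,0.111]],
    [[-96.6,-17.7,6],[0,0,0.166]],
    [[-129,-23.7,8],[0,0,0.221]],
    [[-161,-29.6,9.8],[0,0,0.277]]
  ]
}}

```text
t: 2.92
ee_pos: [387.1, 29.4, 186.6]
orientation: [1.921, 2.485, 0.001]
ft_force: [0.3, 0.5, -0.3]
width: 87.8
grasp_force: 0.0
```

Call:
{"method": "servo_tool", "body": {
  "deltas": [
    [[-32.6,3,2],[0,0,0.055]],
    [[-65,6,4],[0,0,0.111]],
    [[-98,9.3,6],[0,0,0.166]],
    [[-130,12.4,8],[0,0,0.221]],
    [[-163,15.5,9.8],[0,0,0.277]]
  ]
}}

```text
t: 3.33
ee_pos: [443.5, -124.2, 176.7]
orientation: [2.247, 2.196, 0.0]
ft_force: [0.4, 0.6, -0.1]
width: 87.6
grasp_force: 0.0
```

Call:
{"method": "servo_tool", "body": {
  "deltas": [
    [[-30.5,12,2],[0,0,0.055]],
    [[-61,24,4],[0,0,0.111]],
    [[-84,32.7,5.4],[0,0,0.152]],
    [[-99,38.6,6.3],[0,0,0.18]],
    [[-106.7,41.6,6.8],[0,0,0.194]]
  ]
}}

```text
t: 3.75
ee_pos: [483.5, -231.6, 169.7]
orientation: [2.448, 1.968, 0.0]
ft_force: [0.3, -0.5, 0.2]
width: 87.8
grasp_force: 0.0
```

Run:
```python
from h import *
im=get_image("wrist"); cv2.imwrite("pics/w1.png",im["frame"]); print(ctrl.get_obs()["ee_pos"],im["pose"].round(2))
for q in ["tray_grip","tray","ball_center"]:
    for r in finder.silhouettes(q,im)[:2]:
        c=cloud(im,r["mask"]); print(q,round(r["score"],2),(np.array(r["rect"])*[640,400,640,400]).round(),np.median(c,0).round())
```

```text
[ 483.78276838 -231.74480983  169.7896972 ] [[ 9.8000e-01 -2.1000e-01 -6.0000e-02  4.9996e+02]
 [-2.1000e-01 -9.4000e-01 -2.8000e-01 -1.5400e+02]
 [ 0.0000e+00  2.9000e-01 -9.6000e-01  3.3201e+02]
 [ 0.0000e+00  0.0000e+00  0.0000e+00  1.0000e+00]]
tray_grip 0.84 [358. 182. 122.  84.] [ 545. -232.   18.]
tray_grip 0.82 [606. 117.  66. 140.] [ 777. -207.   10.]
tray 0.96 [241. 354.  92.  92.] [ 344. -442.   10.]
tray 0.77 [607. 117.  66. 139.] [ 776. -207.   10.]
```

View pics/w1.png

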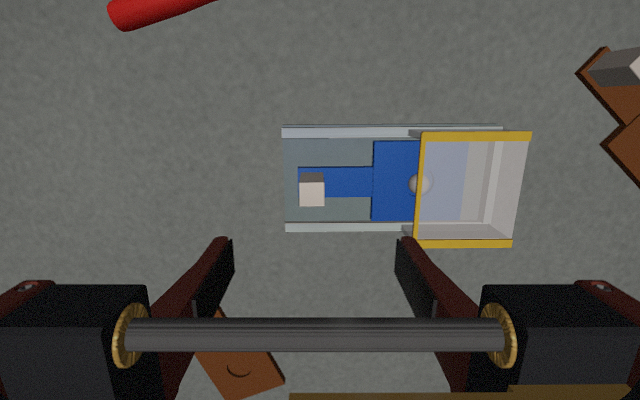

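The wrist view shows the white post's top at about (312,192), with the blue neck running right to the plate at (395,180). The ball is at (420,184) under the front edge of the hood, whose edge is at about column 418.

Run:
```python
from h import *
im=get_image("wrist"); f=im["frame"]; hsv=cv2.cvtColor(f,cv2.COLOR_BGR2HSV); S=hsv[...,1].astype(int);V=hsv[...,2].astype(int)
m=(V>170)&(S<50); m[:170]=0;m[215:]=0;m[:,:292]=0;m[:,333:]=0
c=cloud(im,m); print("top",m.sum(),np.median(c,0),c.std(0))
vs,us=np.nonzero(m); P=np.array([onplane(im,u,v,60)[:2] for u,v in zip(us,vs)],np.float32); print(cv2.minAreaRect(P))
H=hsv[...,0].astype(int); b=(H>100)&(H<125)&(S>150); b[:130]=0;b[232:]=0;b[:,:285]=0;b[:,418:]=0
vs,us=np.nonzero(b)
for lo,hi in [(330,366),(378,412)]:
    t=[];bo=[];mi=[]
    for u in range(lo,hi,3):
        s=vs[us==u]; z=16 if hi==366 else 18; t.append(onplane(im,u,s.min()-.5,z)[:2]); bo.append(onplane(im,u,s.max()+.5,z)[:2])
    for e in (t,bo): e=np.array(e); k=np.polyfit(e[:,0],e[:,1],1); print("edge slope",k[0].round(3),e.mean(0).round(1))
o=ctrl.get_obs(); R=Ro.from_rotvec(o["orientation"]).as_matrix(); print(o["ee_pos"],np.arctan2(R[1,1],R[0,1]),R[:,2])
```

```text
top 529 [ 481.50435576 -226.74170204   60.17779427] [5.73836468 5.93288913 0.67891709]
((481.46826171875, -226.8253173828125), (19.746707916259766, 19.1833438873291), 77.86509704589844)
edge slope -0.201 [ 516.7 -218.4]
edge slope -0.215 [ 511.  -248.6]
edge slope -0.214 [ 565.7 -203. ]
edge slope -0.169 [ 554.3 -282.9]
[ 482.66580996 -228.57623215  169.82108693] -0.21160083248607603 [-8.15191652e-04  5.83937763e-04 -9.99999497e-01]
```

Run:
```python
from h import *
o=ctrl.get_obs();print(o["ee_pos"])
plan(interp((*o["ee_pos"],-.2116),(482.5,-228,27.5,-.211),15))
```

```text
[ 482.66580996 -228.57623215  169.82108693]
[[[0.0, 0, 3.0], [-0.001, 0, -0.0]], [[0.0, 0, 8.9], [-0.001, 0, -0.0]], [[0.1, 0, 17.8], [-0.001, 0, -0.0]], [[0.1, 0, 29.7], [-0.001, 0, -0.0]], [[0.1, 0, 41.5], [-0.001, 0, -0.0]]]
[[[0.0, 0, 11.9], [0.0, 0.0, -0.0]], [[0.1, 0, 23.7], [0.0, 0.0, -0.0]], [[0.1, -0.1, 35.6], [0.0, 0.0, -0.0]], [[0.2, -0.1, 47.4], [0.0, 0.0, -0.0]], [[0.2, -0.1, 59.3], [0.0, 0.0, -0.0]]]
[[[0.0, 0, 11.9], [0.0, 0.0, -0.0]], [[0.1, 0, 23.7], [0.0, 0.0, -0.0]], [[0.1, -0.1, 32.6], [0.0, 0.0, -0.0]], [[0.1, -0.1, 38.5], [0.0, 0.0, -0.0]], [[0.2, -0.1, 41.5], [0.0, 0.0, -0.0]]]
```

Call:
{"method": "servo_tool", "body": {
  "deltas": [
    [[0,0,3],[0,0,0]],
    [[0,0,9],[0,0,0]],
    [[0,0,18],[0,0,0]],
    [[0,0,30],[0,0,0]],
    [[0,0,42],[0,0,0]]
  ]
}}

```text
t: 4.42
ee_pos: [483.2, -229.3, 126.9]
orientation: [-2.444, -1.974, 0.0]
ft_force: [0.1, -0.1, 0.3]
width: 87.6
grasp_force: 0.0
```

Call:
{"method": "servo_tool", "body": {
  "deltas": [
    [[0,0,12],[0,0,0]],
    [[0,0,24],[0,0,0]],
    [[0,0,30],[0,0,0]],
    [[0,0,33],[0,0,0]],
    [[0,0,33],[0,0,0]]
  ]
}}

```text
t: 4.83
ee_pos: [483.0, -229.5, 94.0]
orientation: [-2.444, -1.972, 0.001]
ft_force: [-0.3, 0.3, 0.4]
width: 88.0
grasp_force: 0.0
```

Run:
```python
from h import *
im=get_image("wrist"); f=im["frame"]; cv2.imwrite("pics/w2.png",f); hsv=cv2.cvtColor(f,cv2.COLOR_BGR2HSV); S=hsv[...,1].astype(int);V=hsv[...,2].astype(int)
m=(V>170)&(S<50); n,l,st,ce=cv2.connectedComponentsWithStats(m.astype(np.uint8))
for i in range(1,n):
    if st[i,4]>150:
        k=l==i; c=cloud(im,k); vs,us=np.nonzero(k); P=np.array([onplane(im,u,v,60)[:2] for u,v in zip(us,vs)],np.float32); print(ce[i].round(),st[i,4],np.median(c,0).round(1),cv2.minAreaRect(P))
for _ in range(3):
    o=ctrl.get_obs(); R=Ro.from_rotvec(o["orientation"]).as_matrix(); print(o["t"],o["ee_pos"],np.arctan2(R[1,1],R[0,1]))
    get_image("wrist")
```

```text
[312. 228.] 961 [ 481.5 -226.5   60.2] ((481.5552062988281, -226.9834442138672), (19.92105484008789, 20.65869903564453), 77.83985900878906)
4.8833 [ 483.32018943 -229.74920904   94.63705526] -0.2128478962471118
4.9333 [ 483.56727146 -229.91434438   95.057126  ] -0.21293370880949794
4.9833 [ 483.73507945 -230.01885268   95.31490138] -0.21299753438862074
```

View pics/w2.png

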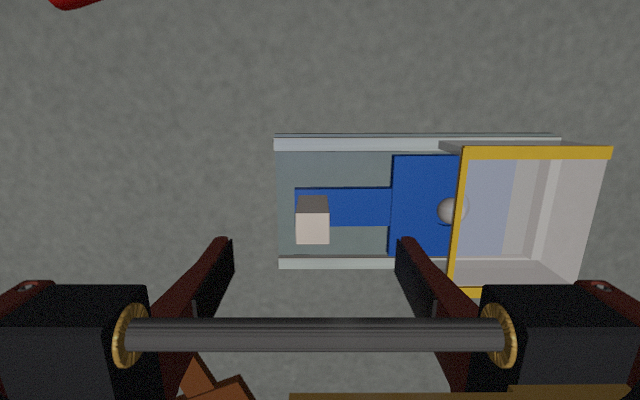

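The view shows the post's top at (312,228), midway between the fingers at columns 233 and 397. The wrist camera reads (481.5, -226.8), so I apply a small shift and descend.

Call:
{"method": "servo_tool", "body": {
  "deltas": [
    [[0.5,-0.5,4],[0,0,0]],
    [[1,-1,12],[0,0,0]],
    [[1.5,-2,22],[0,0,0]],
    [[1.5,-2,32],[0,0,0]],
    [[1.5,-2,42],[0,0,0]]
  ]
}}

```text
t: 5.45
ee_pos: [481.3, -227.7, 51.6]
orientation: [-2.444, -1.972, 0.001]
ft_force: [-0.6, 0.0, 0.1]
width: 87.7
grasp_force: 0.0
```

Call:
{"method": "servo_tool", "body": {
  "deltas": [
    [[0,0,9],[0,0,0]],
    [[0,0,16],[0,0,0]],
    [[0,0,21],[0,0,0]],
    [[0,0,25],[0,0,0]],
    [[0,0,25],[0,0,0]]
  ]
}}

```text
t: 5.87
ee_pos: [481.3, -227.8, 27.0]
orientation: [-2.444, -1.972, 0.001]
ft_force: [-0.5, -0.9, -0.2]
width: 87.8
grasp_force: 0.0
```

Call:
{"method": "servo_tool", "body": {
  "deltas": [
    [[0,0,0],[0,0,0]],
    [[0,0,0],[0,0,0]]
  ],
  "grip": 0.3
}}

```text
t: 6.03
ee_pos: [482.0, -228.1, 28.2]
orientation: [2.445, 1.972, 0.0]
ft_force: [0.1, -0.3, -0.0]
width: 77.6
grasp_force: 0.0
```

Call:
{"method": "servo_tool", "body": {
  "deltas": [
    [[0,0,0],[0,0,0]],
    [[0,0,0],[0,0,0]],
    [[0,0,0],[0,0,0]],
    [[0,0,0],[0,0,0]],
    [[0,0,0],[0,0,0]]
  ],
  "grip": 0.4
}}

```text
t: 6.45
ee_pos: [481.8, -228.0, 28.0]
orientation: [2.445, 1.973, 0.0]
ft_force: [0.6, 1.0, 0.8]
width: 44.6
grasp_force: 0.0
```

Call:
{"method": "servo_tool", "body": {
  "deltas": [
    [[0,0,0],[0,0,0]],
    [[0,0,0],[0,0,0]],
    [[0,0,0],[0,0,0]],
    [[0,0,0],[0,0,0]]
  ],
  "grip": 0.46
}}

```text
t: 6.78
ee_pos: [481.7, -228.0, 27.9]
orientation: [-2.445, -1.973, 0.0]
ft_force: [-0.2, -0.0, 0.7]
width: 23.7
grasp_force: 0.0
```

Call:
{"method": "servo_tool", "body": {
  "deltas": [
    [[0,0,0],[0,0,0]],
    [[0,0,0],[0,0,0]],
    [[0,0,0],[0,0,0]],
    [[0,0,0],[0,0,0]]
  ],
  "grip": 1
}}

```text
t: 7.12
ee_pos: [481.7, -228.0, 27.9]
orientation: [2.445, 1.973, 0.0]
ft_force: [0.4, -1.2, -0.2]
width: 22.0
grasp_force: 30.0
```

Run:
```python
from h import *
o=ctrl.get_obs(); print(o)
im=get_image("wrist"); cv2.imwrite("pics/w3.png",im["frame"])
```

```text
{'t': 7.1167, 'qpos': array([-4.64338388e-01,  5.96484904e-01,  1.93008623e+00,  2.68952535e-05,
        6.14986952e-01, -2.51293261e-01]), 'qvel': array([ 0.00068615,  0.00161432,  0.00059521, -0.0003604 , -0.00047893,
       -0.00120003]), 'joint_torque': array([ 6.83661131e-02, -5.21870112e+01, -1.49534726e+01,  8.18904256e-03,
        9.57052899e-02, -4.57787281e-02]), 'ee_pos': array([ 481.7192476 , -227.96114122,   27.85416438]), 'orientation': array([2.44503855e+00, 1.97262103e+00, 4.46934633e-05]), 'ft_force': array([ 0.3711689 , -1.20613567, -0.24053668]), 'moment': array([-0.05737427,  0.07718457,  0.00551982]), 'grasp_force': 29.979256689548492, 'width': 21.96279599992112}
```

View pics/w3.png

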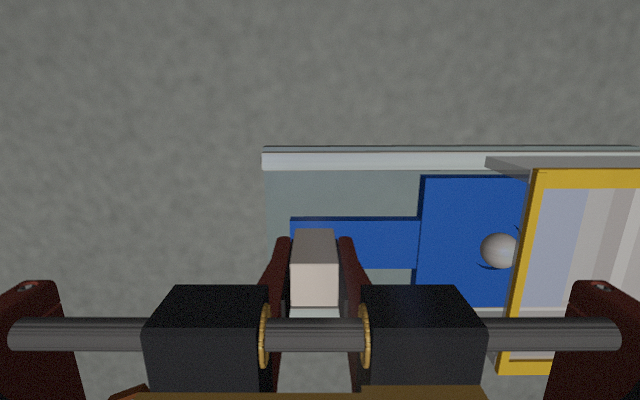

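The post is gripped (width 22 mm, 30 N) and the ball sits in its pocket at (500,250). I now draw the tray 70 mm straight out along tool -y.

Call:
{"method": "servo_tool", "body": {
  "deltas": [
    [[0,-1.5,0],[0,0,0]],
    [[0,-4.5,0],[0,0,0]],
    [[0,-9,0],[0,0,0]],
    [[0,-15,0],[0,0,0]],
    [[0,-21,0],[0,0,0]]
  ]
}}

```text
t: 7.58
ee_pos: [460.5, -223.3, 27.9]
orientation: [-2.445, -1.973, 0.0]
ft_force: [0.6, 0.0, -0.5]
width: 21.5
grasp_force: 30.0
```

Call:
{"method": "servo_tool", "body": {
  "deltas": [
    [[0,-6,0],[0,0,0]],
    [[0,-12,0],[0,0,0]],
    [[0,-18,0],[0,0,0]],
    [[0,-24,0],[0,0,0]],
    [[0,-30,0],[0,0,0]]
  ]
}}

```text
t: 8.0
ee_pos: [431.1, -217.0, 27.9]
orientation: [-2.445, -1.973, 0.0]
ft_force: [-0.6, 0.2, -1.3]
width: 22.2
grasp_force: 30.0
```

Call:
{"method": "servo_tool", "body": {
  "deltas": [
    [[0,-6,0],[0,0,0]],
    [[0,-11,0],[0,0,0]],
    [[0,-15,0],[0,0,0]],
    [[0,-17.5,0],[0,0,0]],
    [[0,-19,0],[0,0,0]]
  ]
}}

```text
t: 8.42
ee_pos: [413.0, -213.1, 27.9]
orientation: [-2.445, -1.973, 0.0]
ft_force: [1.0, 0.2, -0.9]
width: 21.9
grasp_force: 30.0
```

Run:
```python
from h import *
im=get_image("wrist"); cv2.imwrite("pics/w4.png",im["frame"]); o=ctrl.get_obs(); print(o["t"],o["ee_pos"],o["orientation"],o["ft_force"],o["moment"],o["width"])
im=get_image("top")
hsv=cv2.cvtColor(im["frame"],cv2.COLOR_BGR2HSV);H,S=hsv[...,0].astype(int),hsv[...,1].astype(int)
m=(H>40)&(H<85)&(S>50); m[:165]=0;m[225:]=0;m[:,:175]=0;m[:,240:]=0
n,l,st,ce=cv2.connectedComponentsWithStats(m.astype(np.uint8)); i=1+st[1:,4].argmax(); print("win",st[i],onplane(im,*ce[i],40))
for v,u in zip(*np.nonzero(l==i)): pass
vs,us=np.nonzero(l==i);P=np.array([onplane(im,u,v,40)[:2] for u,v in zip(us,vs)],np.float32);print(cv2.minEnclosingCircle(P))
im=get_image("scene");hsv=cv2.cvtColor(im["frame"],cv2.COLOR_BGR2HSV);H,S=hsv[...,0].astype(int),hsv[...,1].astype(int)
m=(H>40)&(H<85)&(S>50); m[:220]=0;m[310:]=0;m[:,:375]=0;m[:,470:]=0
n,l,st,ce=cv2.connectedComponentsWithStats(m.astype(np.uint8)); i=1+st[1:,4].argmax(); print("win scene",st[i],onplane(im,*ce[i],40))
```

```text
8.4667 [ 412.76296579 -212.99175186   27.86871062] [-2.44474899e+00 -1.97231847e+00  3.07647252e-04] [-0.88745921  0.01122281 -0.05955227] [-0.10422935  0.22531808 -0.02131648] 22.025860543496346
win [192 177  27  26 555] [606.56702259 201.70118983  40.        ]
((606.7492065429688, 201.76295471191406), 34.78268814086914)
win scene [408 241  31  26 620] [605.18884598 203.48340131  40.        ]
```

View pics/w4.png

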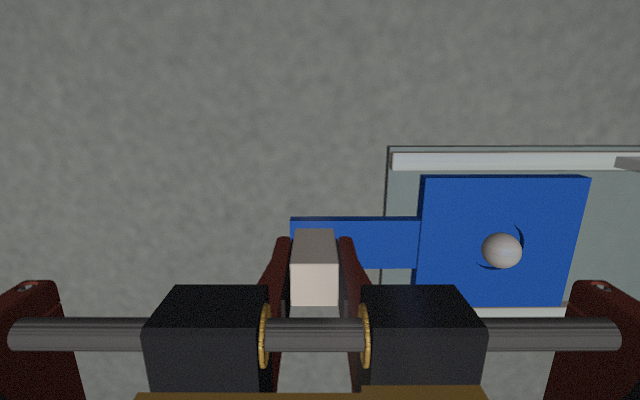

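The tray is fully out of the hood and the ball is in its pocket at (502,250). I lift it 132 mm straight up.

Call:
{"method": "servo_tool", "body": {
  "deltas": [
    [[0,0,-1.5],[0,0,0]],
    [[0,0,-4.5],[0,0,0]],
    [[0,0,-9],[0,0,0]],
    [[0,0,-15],[0,0,0]],
    [[0,0,-22],[0,0,0]]
  ]
}}

```text
t: 8.98
ee_pos: [413.3, -213.1, 50.4]
orientation: [-2.445, -1.973, 0.0]
ft_force: [0.1, -0.6, -0.7]
width: 21.6
grasp_force: 30.0
```

Call:
{"method": "servo_tool", "body": {
  "deltas": [
    [[0,0,-8],[0,0,0]],
    [[0,0,-16],[0,0,0]],
    [[0,0,-24],[0,0,0]],
    [[0,0,-32],[0,0,0]],
    [[0,0,-40],[0,0,0]]
  ]
}}

```text
t: 9.4
ee_pos: [413.4, -213.2, 90.9]
orientation: [2.445, 1.972, 0.0]
ft_force: [-0.5, -0.7, -1.0]
width: 22.1
grasp_force: 30.0
```

Call:
{"method": "servo_tool", "body": {
  "deltas": [
    [[0,0,-8],[0,0,0]],
    [[0,0,-16],[0,0,0]],
    [[0,0,-24],[0,0,0]],
    [[0,0,-32],[0,0,0]],
    [[0,0,-40],[0,0,0]]
  ]
}}

```text
t: 9.82
ee_pos: [413.2, -213.1, 130.7]
orientation: [-2.445, -1.973, 0.0]
ft_force: [0.3, -0.3, -2.1]
width: 22.0
grasp_force: 30.0
```

Call:
{"method": "servo_tool", "body": {
  "deltas": [
    [[0,0,-8],[0,0,0]],
    [[0,0,-15],[0,0,0]],
    [[0,0,-21],[0,0,0]],
    [[0,0,-26],[0,0,0]],
    [[0,0,-29],[0,0,0]]
  ]
}}

```text
t: 10.23
ee_pos: [413.5, -213.2, 159.6]
orientation: [2.445, 1.972, 0.0]
ft_force: [0.6, -0.8, -1.7]
width: 21.4
grasp_force: 30.0
```

```bash
cat >> h.py <<'E'
def trayplane(im):
    hsv=cv2.cvtColor(im["frame"],cv2.COLOR_BGR2HSV);H,S=hsv[...,0].astype(int),hsv[...,1].astype(int)
    b=(H>100)&(H<125)&(S>150); b[:130]=0;b[320:]=0;b[:,:425]=0;b[:,600:]=0
    b=cv2.erode(b.astype(np.uint8),np.ones((7,7)))>0
    c=cloud(im,b); A=np.c_[c[:,:2]-c[:,:2].mean(0),np.ones(len(c))]; k=np.linalg.lstsq(A,c[:,2],rcond=None)[0]
    print("plate n",len(c),"slopes",k[:2].round(4),"mean",c.mean(0).round(1));
E
python3 - <<'E'
from h import *
get_image("wrist");im=get_image("wrist"); cv2.imwrite("pics/w5.png",im["frame"]); trayplane(im); o=ctrl.get_obs(); print(o["t"],o["ee_pos"],o["orientation"],o["ft_force"],o["moment"],o["width"])
E
```

```text
plate n 15520 slopes [ 0.0016 -0.0011] mean [ 519.4 -228.3  150.1]
10.3333 [ 413.5227524  -213.26390956  159.33561075] [2.44437588e+00 1.97232667e+00 4.34418323e-04] [-0.38758125 -0.04753856 -1.34966658] [-0.03522568  0.23751913 -0.00191231] 21.996165182280855
```

View pics/w5.png

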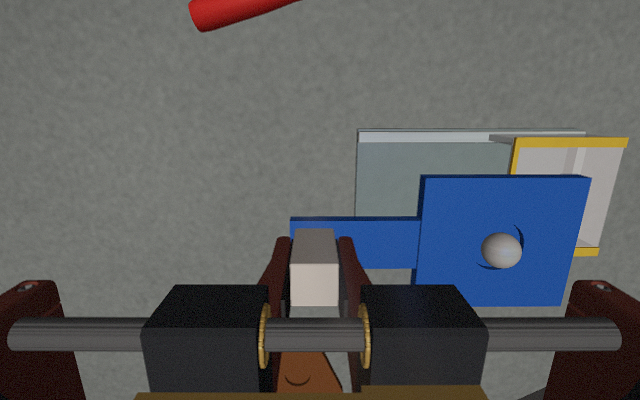

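Everything is level: the plate's top reads 150 mm, so its underside is at 140 mm, and the ball is in its pocket at (502,250). I carry the tray sideways to the reader with a smooth ramp.

Call:
{"method": "servo_tool", "body": {
  "deltas": [
    [[1.5,0,0],[0,0,0]],
    [[5,0,0],[0,0,0]],
    [[11,0,0],[0,0,0]],
    [[20,0,0],[0,0,0]],
    [[31,0,0],[0,0,0]]
  ]
}}

```text
t: 10.75
ee_pos: [419.8, -182.1, 158.6]
orientation: [-2.445, -1.972, 0.0]
ft_force: [0.4, -0.1, -1.8]
width: 22.0
grasp_force: 30.0
```

Call:
{"method": "servo_tool", "body": {
  "deltas": [
    [[11,0,0],[0,0,0]],
    [[22,0,0],[0,0,0]],
    [[33,-0.2,0],[0,0,0]],
    [[44,-0.4,0],[0,0,0]],
    [[55,-0.6,0],[0,0,0]]
  ]
}}

```text
t: 11.17
ee_pos: [431.1, -127.6, 158.9]
orientation: [2.445, 1.973, 0.0]
ft_force: [0.6, 0.9, -1.9]
width: 22.2
grasp_force: 30.0
```

Call:
{"method": "servo_tool", "body": {
  "deltas": [
    [[11,0,0],[0,0,0]],
    [[22,-0.2,0],[0,0,0]],
    [[33,-0.3,0],[0,0,0]],
    [[44,-0.4,0],[0,0,0]],
    [[55,-0.6,0],[0,0,0]]
  ]
}}

```text
t: 11.58
ee_pos: [442.1, -74.0, 158.9]
orientation: [2.445, 1.973, 0.0]
ft_force: [-0.6, -0.2, -2.4]
width: 22.0
grasp_force: 30.0
```

Call:
{"method": "servo_tool", "body": {
  "deltas": [
    [[11,0,0],[0,0,0]],
    [[22,-0.2,0],[0,0,0]],
    [[33,-0.3,0],[0,0,0]],
    [[44,-0.4,0],[0,0,0]],
    [[55,-0.6,0],[0,0,0]]
  ]
}}

```text
t: 12.0
ee_pos: [453.2, -20.1, 158.9]
orientation: [2.445, 1.973, 0.0]
ft_force: [0.3, -0.1, -1.7]
width: 21.7
grasp_force: 30.0
```

Call:
{"method": "servo_tool", "body": {
  "deltas": [
    [[11,0,0],[0,0,0]],
    [[22,-0.2,0],[0,0,0]],
    [[33,-0.3,0],[0,0,0]],
    [[44,-0.4,0],[0,0,0]],
    [[55,-0.6,0],[0,0,0]]
  ]
}}

```text
t: 12.42
ee_pos: [464.2, 33.8, 158.9]
orientation: [2.445, 1.973, 0.0]
ft_force: [0.3, -0.4, -2.1]
width: 22.0
grasp_force: 30.0
```

Call:
{"method": "servo_tool", "body": {
  "deltas": [
    [[11,0,0],[0,0,0]],
    [[22,-0.2,0],[0,0,0]],
    [[33,-0.3,0],[0,0,0]],
    [[44,-0.4,0],[0,0,0]],
    [[55,-0.6,0],[0,0,0]]
  ]
}}

```text
t: 12.83
ee_pos: [475.2, 87.7, 158.8]
orientation: [-2.445, -1.973, 0.0]
ft_force: [-0.0, 0.8, -2.2]
width: 21.9
grasp_force: 30.0
```

Call:
{"method": "servo_tool", "body": {
  "deltas": [
    [[11,0,0],[0,0,0]],
    [[22,-0.2,0],[0,0,0]],
    [[33,-0.3,0],[0,0,0]],
    [[44,-0.4,0],[0,0,0]],
    [[55,-0.6,0],[0,0,0]]
  ]
}}

```text
t: 13.25
ee_pos: [486.3, 141.5, 158.8]
orientation: [-2.445, -1.973, 0.0]
ft_force: [0.5, -0.0, -2.1]
width: 21.6
grasp_force: 30.0
```

Call:
{"method": "servo_tool", "body": {
  "deltas": [
    [[11,0,0],[0,0,0]],
    [[22,-0.2,0],[0,0,0]],
    [[33,-0.3,0],[0,0,0]],
    [[44,-0.4,0],[0,0,0]],
    [[55,-0.6,0],[0,0,0]]
  ]
}}

```text
t: 13.67
ee_pos: [497.3, 195.4, 158.9]
orientation: [-2.445, -1.973, 0.0]
ft_force: [0.8, 0.7, -1.6]
width: 21.8
grasp_force: 30.0
```

Call:
{"method": "servo_tool", "body": {
  "deltas": [
    [[11,0,0],[0,0,0]],
    [[20,0,0],[0,0,0]],
    [[26,0,0],[0,0,0]],
    [[29.5,0,0],[0,0,0]],
    [[31,0,0],[0,0,0]]
  ]
}}

```text
t: 14.08
ee_pos: [503.7, 225.1, 158.8]
orientation: [2.445, 1.973, -0.0]
ft_force: [-0.5, -0.5, -1.8]
width: 21.4
grasp_force: 30.0
```

Run:
```python
from h import *
for _ in range(4): get_image("wrist")
im=get_image("wrist"); s=get_image("scene")["frame"][120:340,180:500]
w=im["frame"]; cv2.imwrite("pics/w6.png",np.vstack([cv2.resize(w,(480,300)),cv2.resize(s,(480,300))])); trayplane(im); o=ctrl.get_obs(); print(o["t"],o["ee_pos"],o["orientation"],o["ft_force"],o["moment"],o["width"],abs(o["qvel"]).max())
b=cv2.cvtColor(w,cv2.COLOR_BGR2HSV); 
m=(b[...,0]>100)&(b[...,0]<125)&(b[...,1]>150); m[:130]=0;m[320:]=0;m[:,:424]=0;m[:,600:]=0
vs,us=np.nonzero(m);P=np.array([onplane(im,u,v,150)[:2] for u,v in zip(us,vs)],np.float32);print("plate rect",cv2.minAreaRect(P))
```

```text
plate n 15581 slopes [ 0.0001 -0.0008] mean [609.3 209.3 149. ]
14.3833 [503.58319768 224.21370648 158.86544481] [ 2.44544893e+00  1.97214106e+00 -3.58760050e-04] [ 0.09906278 -0.08016031 -1.55550142] [-0.11966231  0.16729477  0.02469964] 21.89274645532274 0.0028883874459841694
plate rect ((604.735107421875, 200.90383911132812), (89.70125579833984, 90.17291259765625), 78.70050811767578)
```

View pics/w6.png

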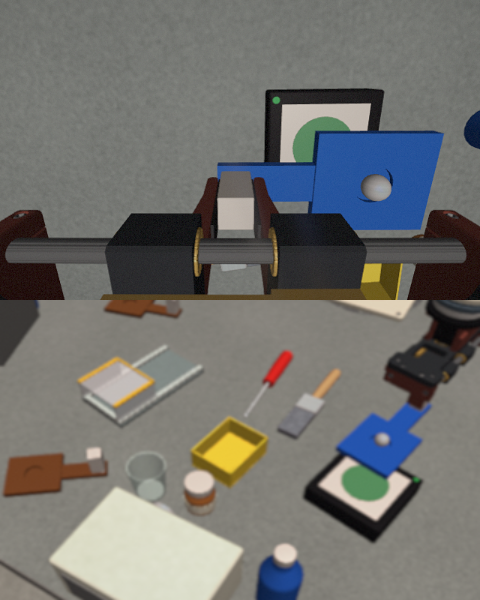

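The wrist view shows the tray level, with the ball in its pocket at (376,187). The scene view shows the plate over the reader and the bin, jar and beaker where they were. The plate centre works out at (606,202), against the window at (606,202), and its underside is about 99 mm above the glass.

Run:
```python
from h import *
print(close_job())
```

```text
the job is handed in; nothing more can be done
None
```

The job is handed in: the tray was drawn straight out and is held level and still over the reader window (centres agree to about 2 mm), with its underside about 99 mm above the glass, the ball in its pocket and no sign in the images of anything else having moved.

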